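# Present a cast offset lever level above its inspection nest

### The job

Get the steel offset lever ready for its check picture. First fold the nest's part-open cover until it stands straight up as a backdrop, and let go of it. Then pick the lever up at its balance point and finish holding it still and level, about 6 cm clear above the nest's post, hub over the post and small end over the fork; do not let it touch the nest or cover, do not disturb the other things, and do not put it down: the program ends while holding it.

Things in the scene. Friction and masses are not known exactly. Their poses are not given: they have to be found in the camera images.
- nest: aluminium inspection nest, fixed to the worktop: a plate 94 mm deep (its x) x 194 mm long (its y), top at 13 mm. Origin: centre of its underside; x points to the hinge side (away from the robot), y to the post end (left), z up. On it a steel post (19 mm dia.) near the left end, a steel fork near the right end, and a hinged cover along the far side.
- post_top (a point): centre of the top of the nest's post, 30 mm above the worktop, at (-10, +64) mm in the nest's x, y; axes as the nest's
- fork (a point): centre of the fork's mouth, 30 mm above the worktop, at (-10, -76) mm in the nest's x, y; axes as the nest's
- cover_hinge (a point): middle of the cover's hinge line, 32 mm above the worktop, at (+40, 0) mm in the nest's x, y; the line runs along the nest's y; axes as the nest's
- nest_cover (a joint): angle of the grey cover in rad: 0 = folded shut, flat over the nest with its free edge towards the robot; 1.571 = straight up; stop at 1.9. Starts part-open at 1.0 to 1.25. The hinge is stiff (0.14 N m): the cover stays where it is left.
- cover_edge (a point): middle of the cover's free edge, 85 mm from the hinge line. The cover is a flat panel 4 mm thick, 150 mm wide along the hinge; it can be pinched across its thickness at this edge or pushed up from the robot's side. The point turns with the cover: its +x points from the free edge to the hinge, its z is the panel's normal (up when shut).
- lever: cast steel offset lever, about 0.54 kg (+-15 %), 172 mm long, lying flat on the worktop at the right: a big hub, a straight bar and a small boss. Origin: on its underside, straight below the balance point; y along the lever towards the hub, z up when level. The bar is 14 mm wide (x) and 14 mm high, its underside 11 mm and its top 25 mm above the lever's underside.
- lever_balance (a point): the lever's balance point: in the middle of the bar's width and height, 18 mm above the lever's underside, 41 mm from the hub's axis and 99 mm from the small boss's axis; axes as the lever's (y towards the hub)
- lever_hub (a point): centre of the hub's bore at the lever's underside; axes as the lever's. The hub is a ring 44 mm outside, 22 mm bore, 34 mm high, its axis at y = +41 mm.
- lever_tail (a point): centre of the small boss at the lever's underside; axes as the lever's. The boss is 20 mm dia., 26 mm high, its axis at y = -99 mm.
- marker_a: black-capped marker pen, 12 mm thick, 139 mm long, lying between nest and lever; bystander; origin: centre of its underside
- cup_a: specimen cup, 61 mm across, 64 mm high, left of the nest; bystander; origin: centre of its underside
- bottle_a: small amber dropper bottle, 26 mm across, 82 mm high, left of the nest; bystander; origin: centre of its underside
- tape_a: roll of tape lying flat, 62 mm across, 19 mm high, behind the lever; bystander; origin: centre of its underside

How it is judged:
On the way, in this order (a step that is already met when the one before it is completed fails the run):
1. the cover stands straight up (within 10 degrees) and has been let go, the lever still lying on the worktop (value of joint nest_cover between 1.4 and 1.74 rad and contact force between the fingers and nest below 0.1 N and height (world z) of lever_balance below 0.03 m), for 0.3 s.
2. the lever is lifted at least 30 mm, gripped within 15 mm of its balance point and level within 8 degrees (contact force between the fingers and lever above 2 N and y of the grasp point in the frame of lever_balance between -0.015 and 0.015 m and height (world z) of lever_balance above 0.048 m and angle between lever_balance's own z axis and vertical below 0.14 rad), for 0.2 s.
At the end, for the whole second after the job is handed in: Cover within 10 deg of upright; fingers hold the lever (over 2 N) within 15 mm of its balance point; it is still, level within 0.10 rad, hub within 15 mm of the post axis and small end within 20 mm of the fork (horizontally), underside at the hub 35 to 90 mm above the post, clear of the nest (value of joint nest_cover between 1.4 and 1.74 rad and contact force between the fingers and lever above 2 N and y of the grasp point in the frame of lever_balance between -0.015 and 0.015 m and angle between lever_balance's own z axis and vertical below 0.1 rad and horizontal distance between lever_hub and post_top below 0.015 m and horizontal distance between lever_tail and fork below 0.02 m and z of lever_hub in the frame of post_top between 0.035 and 0.09 m and contact force between lever and nest below 0.1 N and linear speed of lever below 0.02 m/s and angular speed of lever below 0.1 rad/s); the arm keeps its last pose, push and grip.
It fails at once if the lever hits the nest or its cover (over 1 N) (contact force between lever and nest above 1 N).
It fails at once if a bystander is moved more than 30 mm (distance of any of marker_a, cup_a, bottle_a, tape_a from where it was at the start of the episode above 0.03 m).
It also fails if it takes over 61 s, if anything falls off the work surface, if the arm or the gripper's body presses on something with over 40 N, if the wrist force passes 120 N, or if a joint passes its speed limit or range.

### The arm

A 6-joint arm with a two-finger parallel gripper is mounted at the origin on a cart in front of the work surface, level with it; the furniture and walls round the work are solid. World frame = base frame: x ahead of the robot, y to its left, z up, the work surface at z = 0. Lengths are in m, angles in rad, forces in N, time in s.
With the tool pointing down it reaches from about 0.3 to 0.875 m from the base axis. Payload 6.4 kg.
Tool frame: the origin (TCP) lies midway between the tips of the shut fingers; the grasp point (between the pads) lies 19 mm behind it; z points along the fingers, y is the line along which they close (so a half turn about z gives the same grasp; the last joint's range is limited). The gripper opens to 88 mm and grips with 3 to 60 N. Pads are 18 mm wide; open, the fingers measure 123 mm over their backs; the gripper's body (75 mm by 187 mm) begins 45 mm behind the grasp point.
Start: joints at [-1.407, 0.181, 1.607, -0, 1.354, -0.206], TCP at [0.208, -0.536, 0.239] pointing down, gripper open.
Joint ranges: [-2.99, 2.99], [-0.89, 2.07], [0.3, 2.58], [-1.14, 4.28], [0, 2.63], [-3.12, 3.12]. Speed limits (rad/s): [2.57, 2.57, 3.01, 3.14, 3.14, 3.14].

### API

Orientations are given as a 3x3 rotation matrix whose columns are the frame's x, y, z axes.
In Python, from cell import monitor, eyes, ctrl, nets gives the robot as it stands.
- The arm moves only by the tool servo_tool, never from a script. Its argument "targets" is a list of rows, each a list of 7 numbers: the shift along the tool's x, y, z in m, then the turn, a rotation vector about the tool's x, y, z in rad, then the closure, from 0 (fully open) to 1 (shut). In form: [[x, y, z, rx, ry, rz, jaw], ...]. A call has 1 to 8 rows; each row is the pose to reach, as a shift and turn from the pose commanded when the call began, along the tool's axes at that moment; what a row does not reach only later rows make up. A row lasts 1/12 s, in which the tool goes at most 41.7 mm and 7.16 degrees, less where a joint would pass 70% of its speed; a pose out of reach is approached as far as the arm can. A call with a gripper value outside its range is refused whole. The fingers move at their own pace and stop on an object; "squeeze" is the grip in N (left out, the last holds). Time passes only in rows, so rows that repeat a pose let the fingers close. It gives the time, the measured TCP pose, the force, the opening and the grip force at its end, in the units of the state.
- monitor.observe(): the state, without advancing time (a new reading comes with each control period).
- eyes.read_camera(name): name is "scene" or "top" or "wrist"; returns (picture, depth): 384x512x3 uint8, red, green, blue; 384x512 float32, m along the optical axis (not along the pixel's ray), 0 where there is no reading.
- eyes.camera_model(name): a dict with "fx", "fy", "cx", "cy" (pixels), "D" ([k1, k2, p1, p2, k3] as OpenCV has them; the pictures are not rectified), "rvec" (rotation vector, rad) and "tvec" (3), from world to camera coordinates, as OpenCV has them. Camera axes: x right, y down, z forward; pixel columns grow to the right and rows downward; lengths in m; the calibration is good to about 2 mm. A picture is of the moment at which its call begins: read the wrist's pose just before it. camera_model takes no time and is no camera call; for the wrist camera it gives the pose at the moment of the call.
- ctrl.finish_job(): hands the job in; it is judged then, once.
Trained networks look in the newest picture that a camera, given by its name, has taken for a name from the list of things; names that differ only in an ending like _2 or _b are one class to them, and where a whole thing is asked for, a point or a joint stands for the part that bears it (a point fixed in the world has none). Each returns a list of dicts, best first, with "confidence" (0 to 1); they miss things now and then, are a little off and sometimes report something else, mostly with a low value. They report only what shows in the picture. A call takes as long as a camera call.
- nets.recognise(camera, target): "location" ([column, row] in pixels, amid what is visible of it).
- nets.tip_of(camera, target): "location" ([column, row] in pixels: a listed point, or the origin of a listed thing).
The state is a dict: "t": time; "q": joint angles; "joint_vel": joint speeds; "joint_torque": joint torques, N m; "tcp_pos": TCP position; "tcp_rot": TCP orientation; "contact_force": force on the tool from outside, world axes, zero at the start; "moment": the same for the moment, N m; "gripper_width": opening from 0.0 (shut) to 1.0 (fully open); "grip_force": force on a finger pad.
Only numpy, scipy, OpenCV 4.12 (cv2) and the standard library are available. Lean on these libraries where they do the work, as an engineer would, in place of code of your own. Each camera call takes 0.05 s, during which the arm holds its last target. There are 200 camera calls.

## Working session

There is one attempt and no reset: what is moved stays moved. The work goes in short steps, Python scripts to look and compute and a tool call to move; the robot and the scene stay as the last step left them, time stands still between calls to the robot, and variables do not carry over. Pictures are saved under pics/ and viewed, at most 10 in all, crops included, and the job is handed in when it is done.

Besides the shell and the picture viewer there is one more tool, called after "Request:" as name(argument=value, ...) on one line, values as JSON. servo_tool: Moves the arm, as the interface text tells. Its arguments: {"type":"object","properties":{"targets":{"type":"array","items":{"type":"array","items":{"type":"number"}}},"squeeze":{"type":"number"}},"required":["targets"]}

```bash
mkdir -p pics && ls && cat > h.py <<'E'
from cell import monitor, eyes, ctrl, nets
import numpy as np, cv2
def model(c):
    m=eyes.camera_model(c);K=np.array([[m['fx'],0,m['cx']],[0,m['fy'],m['cy']],[0,0,1.]])
    R=cv2.Rodrigues(np.array(m['rvec'],float))[0];return K,np.array(m['D'],float),R,np.array(m['tvec'],float).ravel()
def rays(M,px):
    K,D,R,t=M;u=cv2.undistortPoints(np.array(px,float).reshape(-1,1,2),K,D)[:,0]
    return np.c_[u,np.ones(len(u))]
def at_depth(M,px,d): # world
    K,D,R,t=M;return (rays(M,px)*np.array(d).reshape(-1,1)-t)@R
def at_z(M,px,z):
    K,D,R,t=M;r=rays(M,px)@R;o=-R.T@t;return o+r*((z-o[2])/r[:,2])[:,None]
def cloud(c):
    M=model(c);im,d=eyes.read_camera(c);v,u=np.nonzero(d>0)
    P=np.full(d.shape+(3,),np.nan);P[v,u]=at_depth(M,np.c_[u,v],d[v,u]);return M,im,d,P
E
python3 - <<'E'
from h import *
np.set_printoptions(precision=3,suppress=True)
Z=dict(post_top=.03,fork=.03,cover_hinge=.032,lever_balance=.018,lever_hub=0,lever_tail=0,marker_a=0,cup_a=0,bottle_a=0,tape_a=0,nest=0,cover_edge=.11)
for c in ('scene','top'):
    M,im,d,P=cloud(c);cv2.imwrite(f'pics/{c}0.png',im[:,:,::-1]);np.save(f'{c}.npy',P)
    print(c,-M[2].T@M[3])
    for k,z in Z.items():
        r=nets.tip_of(c,k)
        for q in r[:2]: print(k,np.array(q['location']),round(q['confidence'],2),at_z(M,[q['location']],z)[0])
print(monitor.observe())
E
```

```text
pics
scene [0.065 0.594 0.76 ]
post_top [221.7 255.2] 0.88 [0.466 0.006 0.03 ]
fork [240.5 214.6] 0.84 [ 0.496 -0.13   0.03 ]
fork [175.4 289.1] 0.65 [0.5   0.129 0.03 ]
cover_hinge [212.3 232.8] 0.78 [ 0.521 -0.043  0.032]
lever_balance [294.4 155.3] 0.62 [ 0.493 -0.44   0.018]
lever_balance [295.4 168.1] 0.58 [ 0.464 -0.383  0.018]
lever_hub [293.  182.5] 0.57 [ 0.452 -0.342  0.   ]
lever_hub [294.3 172.2] 0.36 [ 0.468 -0.387  0.   ]
lever_tail [294.9 153.8] 0.67 [ 0.505 -0.473  0.   ]
lever_tail [222.2 212.4] 0.58 [ 0.559 -0.146  0.   ]
marker_a [261.  194.3] 0.59 [ 0.505 -0.256  0.   ]
cup_a [194.1 320.1] 0.57 [0.44  0.156 0.   ]
bottle_a [174.9 289.2] 0.55 [0.519 0.111 0.   ]
tape_a [254.3 179.4] 0.73 [ 0.552 -0.306 -0.   ]
nest [224.4 247.6] 0.74 [ 0.49  -0.042  0.   ]
cover_edge [221.1 211.6] 0.58 [ 0.491 -0.04   0.11 ]
cover_edge [209.3 229.8] 0.33 [0.482 0.021 0.11 ]
top [ 0.352 -0.174  1.035]
post_top [196.6 205.2] 0.93 [0.47  0.018 0.03 ]
fork [247.6 198.6] 0.78 [ 0.487 -0.124  0.03 ]
cover_hinge [217.4 180.7] 0.85 [ 0.538 -0.04   0.032]
lever_balance [341.  207.2] 0.83 [ 
[... 296 characters left out ...]
0.59 [0.521 0.117 0.   ]
tape_a [317.4 174.8] 0.79 [ 0.558 -0.323  0.   ]
nest [224.7 199.7] 0.96 [ 0.489 -0.057  0.   ]
cover_edge [217.5 190.8] 0.73 [ 0.497 -0.051  0.11 ]
{'t': 1.3, 'q': array([-1.407,  0.181,  1.607, -0.   ,  1.354, -0.206]), 'joint_vel': array([-0.   ,  0.001, -0.001, -0.   , -0.001, -0.   ]), 'joint_torque': array([  0.001, -43.383, -34.217,   0.07 ,   0.031,  -0.   ]), 'tcp_pos': array([ 0.208, -0.536,  0.239]), 'tcp_rot': array([[ 0.932,  0.361, -0.   ],
       [ 0.361, -0.932, -0.   ],
       [-0.   ,  0.   , -1.   ]]), 'contact_force': array([ 0.411, -0.014,  0.337]), 'moment': array([-0.047,  0.061, -0.013]), 'grip_force': 0.0, 'gripper_width': 1.0035566909300984}
```

```bash
python3 - <<'E'
from h import *
np.set_printoptions(precision=4,suppress=True)
a=cv2.imread('pics/top0.png')[140:260,120:400];cv2.imwrite('pics/topc.png',cv2.resize(a,None,fx=2.8,fy=2.8,interpolation=2))
a=cv2.imread('pics/scene0.png')[120:360,130:350];cv2.imwrite('pics/scenec.png',cv2.resize(a,None,fx=2.5,fy=2.5,interpolation=2))
for c in('top','scene'):
    P=np.load(c+'.npy').reshape(-1,3);P=P[~np.isnan(P).any(1)]
    s=lambda a:P[(P>=np.array(a)[:,0]).all(1)&(P<=np.array(a)[:,1]).all(1)]
    print(c,'table z',np.median(s([(.3,.42),(-.5,0),(-.02,.02)])[:,2]))
    L=s([(.4,.56),(-.53,-.3),(.013,.045)])
    L=L[~((abs(L[:,0]-.558)<.04)&(abs(L[:,1]+.32)<.04))]
    m=L[:,:2].mean(0);w,v=np.linalg.eigh(np.cov(L[:,:2].T));ax=v[:,1]*np.sign(v[1,1]);pr=(L[:,:2]-m)@ax
    print('lever',len(L),m,ax,pr.min(),pr.max(),'mid',m+ax*(pr.min()+pr.max())/2,L[:,2].max())
    C=s([(.42,.6),(-.13,.05),(.045,.14)])
    cc=C.mean(0);n=np.linalg.svd(C-cc)[2][2];r=(C-cc)@n;C=C[abs(r)<.006];cc=C.mean(0);n=np.linalg.svd(C-cc)[2][2]
    print('cover',len(C),cc,n,C.min(0),C.max(0),'ang',np.arccos(abs(n[2])))
    N=s([(.4,.6),(-.16,.08),(.009,.017)]);print('nest',len(N),cv2.minAreaRect(N[:,:2].astype(np.float32)))
    p=s([(.43,.52),(-.02,.05),(.024,.036)]);print('post',len(p),p.mean(0),np.median(p,0))
E
```

```text
top table z -0.003138547392685459
lever 409 [ 0.4694 -0.3876] [-0.4603  0.8877] -0.09992386217484461 0.07045842120128812 mid [ 0.4762 -0.4007] 0.03842161580577611
cover 440 [ 0.5094 -0.048   0.0847] [-0.8952 -0.1244 -0.428 ] [ 0.4866 -0.1212  0.045 ] [0.5367 0.0286 0.1134] ang 1.1284681135668757
nest 1490 ((0.522594153881073, -0.03374314308166504), (0.1621474325656891, 0.21478088200092316), 7.608244895935059)
post 46 [0.4801 0.0167 0.0304] [0.4733 0.0125 0.0304]
scene table z -0.004986895014877769
lever 103 [ 0.4832 -0.3986] [-0.3744  0.9273] -0.08446173521313804 0.08265700116972492 mid [ 0.4836 -0.3994] 0.03517668825269838
cover 211 [ 0.4993 -0.0315  0.0902] [-0.9154 -0.1178 -0.385 ] [ 0.4833 -0.1228  0.0456] [0.5279 0.0307 0.1115] ang 1.1756066113842811
nest 2266 ((0.518506646156311, -0.03773137181997299), (0.15777651965618134, 0.2103133201599121), 8.010235786437988)
post 104 [0.4946 0.0247 0.0303] [0.5102 0.0196 0.03  ]
```

View pics/topc.png

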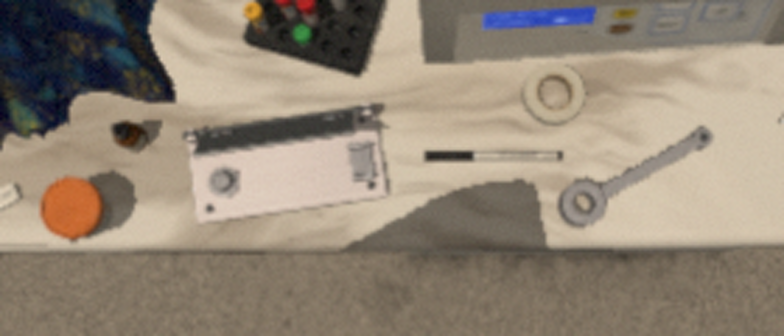

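View pics/scenec.png

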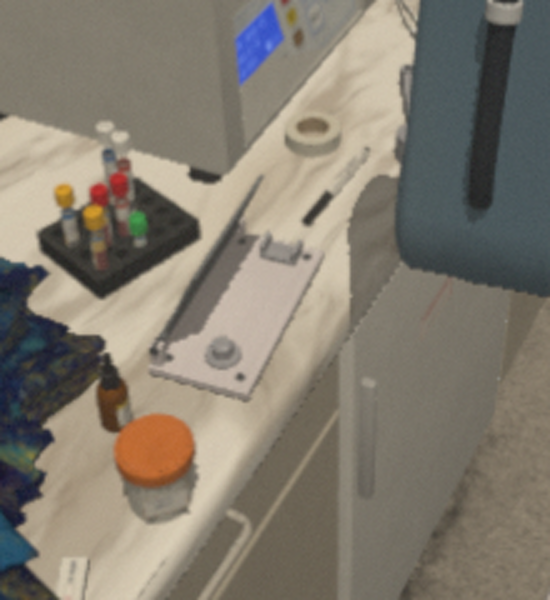

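Top view: the nest is at about (285,165) in the crop, with the cover leaning towards the robot. The post is at (222,180), the fork at (362,160), the lever hub at (584,203) and its small end at (703,136). The marker and tape lie clear of the lever. The scene view agrees with this, and nothing stands in front of the cover. The nest works out at about (0.488, -0.045), yaw 0.12, and the cover at about 1.15 rad.

Request:
servo_tool(targets=[[0.2, -0.18, 0, 0, 0, 0.25, 1], [0.2, -0.18, 0, 0, 0, 0.25, 1], [0.2, -0.18, 0, 0, 0, 0.25, 1], [0.2, -0.18, 0, 0, 0, 0.25, 1], [0.2, -0.18, 0, 0, 0, 0.25, 1], [0.2, -0.18, 0, 0, 0, 0.25, 1], [0.2, -0.18, 0, 0, 0, 0.25, 1], [0.2, -0.18, 0, 0, 0, 0.25, 1]])

```text
t: 1.97
tcp_pos: [0.3307, -0.2926, 0.2389]
tcp_rot: [[0.992, 0.124, 0.001], [0.124, -0.992, 0.001], [0.001, -0.0, -1.0]]
contact_force: [0.2, 0.0, 0.2]
gripper_width: 0.419
grip_force: 0.0
```

```bash
cat >> h.py <<'E'
from scipy.spatial.transform import Rotation as Ro
def to(p,yaw):
    s=monitor.observe();R=s['tcp_rot'];c,n=np.cos(yaw),np.sin(yaw)
    G=np.array([[c,n,0],[n,-c,0],[0,0,-1.]])
    print('t',s['t'],'tcp',s['tcp_pos'],'yaw',np.arctan2(R[1,0],R[0,0]),'F',s['contact_force'],'w',s['gripper_width'],'grip',s['grip_force'],'q6',s['q'][5])
    print('shift',R.T@(np.array(p)-s['tcp_pos']),'rot',Ro.from_matrix(R.T@G).as_rotvec())
E
python3 - <<'E'
from h import *
np.set_printoptions(precision=4,suppress=True)
to([.458,-.049,.2],.119)
P=np.load('scene.npy').reshape(-1,3);Q=np.load('top.npy').reshape(-1,3)
for X in(P,Q):
    X=X[(X[:,2]>.12)&(abs(X[:,1]+.04)<.25)&(X[:,0]>.4)&(X[:,0]<.8)]; print(len(X),X.min(0),X.max(0))
E
```

```text
t 1.9667 tcp [ 0.3307 -0.2926  0.2389] yaw 0.12416421363539563 F [0.1815 0.0232 0.1939] w 0.4185480549015959 grip 0.0 q6 0.4511341748539829
shift [ 0.1565 -0.226   0.0391] rot [-0.0005 -0.0009  0.0052]
11118 [ 0.5559 -0.29    0.12  ] [0.8    0.21   0.3647]
13647 [ 0.5591 -0.29    0.12  ] [0.8    0.21   0.3778]
```

Request:
servo_tool(targets=[[0.157, -0.226, 0.039, 0, 0, 0, 1], [0.157, -0.226, 0.039, 0, 0, 0, 1], [0.157, -0.226, 0.039, 0, 0, 0, 1], [0.157, -0.226, 0.039, 0, 0, 0, 1], [0.157, -0.226, 0.039, 0, 0, 0, 1], [0.157, -0.226, 0.039, 0, 0, 0, 1], [0.157, -0.226, 0.039, 0, 0, 0, 1], [0.157, -0.226, 0.039, 0, 0, 0, 1]])

```text
t: 2.63
tcp_pos: [0.4594, -0.0496, 0.199]
tcp_rot: [[0.992, 0.124, -0.0], [0.124, -0.992, 0.001], [-0.0, -0.002, -1.0]]
contact_force: [-0.9, 0.1, -0.1]
gripper_width: 0.006
grip_force: 0.0
```

```bash
python3 - <<'E'
from h import *
np.set_printoptions(precision=4,suppress=True)
to([.45,-.05,.095],.119)
M,im,d,P=cloud('wrist');cv2.imwrite('pics/w1.png',im[:,:,::-1])
for k,z in dict(post_top=.03,fork=.03,cover_hinge=.032,cover_edge=.11).items():
    for q in nets.tip_of('wrist',k)[:2]: print(k,q['location'],q['confidence'],at_z(M,[q['location']],z)[0])
for X in(np.load('scene.npy').reshape(-1,3),np.load('top.npy').reshape(-1,3)):
    X=X[(X[:,2]>.12)&(abs(X[:,1]+.02)<.08)&(X[:,0]>.4)&(X[:,0]<.8)]; print(len(X),X.min(0) if len(X) else 0)
E
```

```text
t 2.6333 tcp [ 0.4594 -0.0496  0.199 ] yaw 0.12396174246870681 F [-0.9339  0.0996 -0.0672] w 0.005584197473343957 grip 0.0 q6 1.0800948588242134
shift [-0.0093 -0.0006  0.104 ] rot [-0.0015  0.      0.005 ]
post_top [196.3, 147.7] 0.59 [0.4715 0.0102 0.03  ]
fork [348.6, 143.6] 0.97 [ 0.4932 -0.1306  0.03  ]
cover_hinge [262.7, 88.8] 0.95 [ 0.5319 -0.0447  0.032 ]
cover_edge [263.8, 143.2] 0.91 [ 0.4965 -0.0493  0.11  ]
48 [0.6953 0.0443 0.1201]
194 [0.696  0.0347 0.1201]
```

View pics/w1.png

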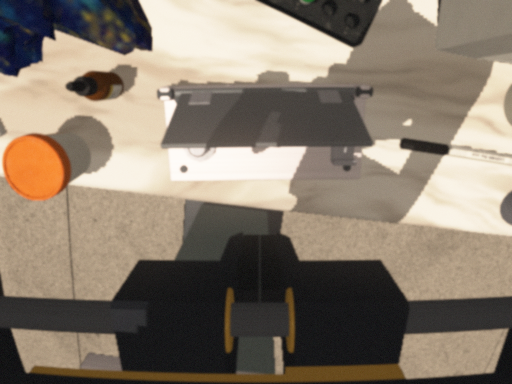

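The wrist view shows the cover's free edge at row ~143 and its hinge pins at (168,92) and (367,91). The area in front is clear, so I'll go down and push.

Request:
servo_tool(targets=[[-0.01, 0, 0.04, 0, 0, 0, 1], [-0.01, 0, 0.075, 0, 0, 0, 1], [-0.01, 0, 0.104, 0, 0, 0, 1], [-0.01, 0, 0.104, 0, 0, 0, 1], [0.01, 0, 0.104, 0, 0, 0, 1], [0.02, 0, 0.104, 0, 0, 0, 1], [0.03, 0, 0.104, 0, 0, 0, 1], [0.035, 0, 0.104, 0, 0, 0, 1]])

```text
t: 3.55
tcp_pos: [0.4946, -0.0496, 0.0974]
tcp_rot: [[0.993, 0.119, 0.002], [0.119, -0.993, -0.001], [0.002, 0.001, -1.0]]
contact_force: [-2.5, -1.2, 2.4]
gripper_width: 0.005
grip_force: 1.3
```

Request:
servo_tool(targets=[[0.005, 0, 0, 0, 0, 0, 1], [0.01, 0, 0, 0, 0, 0, 1], [0.014, 0, 0, 0, 0, 0, 1], [0.018, 0, 0, 0, 0, 0, 1], [0.021, 0, 0, 0, 0, 0, 1], [0.023, 0, 0, 0, 0, 0, 1], [0.023, 0, 0, 0, 0, 0, 1]])

```text
t: 4.13
tcp_pos: [0.5161, -0.0458, 0.0957]
tcp_rot: [[0.993, 0.12, 0.0], [0.12, -0.993, 0.0], [0.0, -0.0, -1.0]]
contact_force: [-0.4, 0.3, -1.1]
gripper_width: 0.005
grip_force: 0.0
```

```bash
cat > cov.py <<'E'
from h import *
np.set_printoptions(precision=4,suppress=True)
to([.52,-.042,.095],.124)
for c in('scene','top','wrist'):
    M,im,d,P=cloud(c);cv2.imwrite(f'pics/{c}_cov{int(monitor.observe()["t"]*100)}.png',im[:,:,::-1]);P=P.reshape(-1,3)
    for q in nets.tip_of(c,'cover_edge')[:1]: print(c,q['location'],q['confidence'],at_z(M,[q['location']],.116)[0])
    C=P[(P[:,0]>.48)&(P[:,0]<.57)&(P[:,1]>-.125)&(P[:,1]<.035)&(P[:,2]>.05)&(P[:,2]<.125)];C=C[abs(C[:,1]+.045)>.03]
    if len(C)<20: print('few');continue
    for _ in range(3):
        cc=np.median(C,0);n=np.linalg.svd(C-C.mean(0))[2][2];r=(C-C.mean(0))@n;C=C[abs(r)<max(.004,2*r.std())]
    n=n*np.sign(-n[0]);print('cover',len(C),C.mean(0),n,'ang',np.arctan2(np.hypot(n[0],n[1]),-n[2]), 'zmax',C[:,2].max())
E
python3 cov.py
```

```text
t 4.1333 tcp [ 0.5161 -0.0458  0.0957] yaw 0.11999870854125577 F [-0.3783  0.3451 -1.1274] w 0.0048748281409949435 grip 0.0014784148152102716 q6 1.1327008861838106
shift [ 0.0043 -0.0033  0.0007] rot [-0.0001 -0.0004 -0.004 ]
scene [208.9, 210.1] 0.84 [ 0.5126 -0.0262  0.116 ]
cover 304 [ 0.5202 -0.0015  0.0828] [-0.9915 -0.1298 -0.0131] ang 1.5576811331658387 zmax 0.11869467666275757
top [217.6, 177.3] 0.44 [ 0.5313 -0.0514  0.116 ]
cover 61 [ 0.5324 -0.075   0.0984] [-0.9903 -0.1387  0.0083] ang 1.5790958571523865 zmax 0.1204175892021536
wrist [262.7, 246.5] 0.84 [ 0.5289 -0.0471  0.116 ]
cover 10668 [ 0.5308 -0.0471  0.0928] [-0.9903 -0.1357 -0.0289] ang 1.5418934205451977 zmax 0.11829114821850992
```

The cover stands at about 1.55 rad. Now I'll retreat, open the fingers and move over the lever.

Request:
servo_tool(targets=[[-0.02, 0, 0, 0, 0, 0, 1], [-0.05, 0, 0, 0, 0, 0, 1], [-0.06, 0, -0.04, 0, 0, 0, 1], [-0.06, 0, -0.08, 0, 0, 0, 1], [-0.06, 0.03, -0.115, 0, 0, -0.1, 0.5], [-0.06, 0.07, -0.125, 0, 0, -0.22, 0.3], [-0.06, 0.11, -0.125, 0, 0, -0.34, 0.3], [-0.06, 0.15, -0.125, 0, 0, -0.46, 0.3]])

```text
t: 5.1
tcp_pos: [0.4744, -0.1982, 0.223]
tcp_rot: [[0.837, 0.547, 0.004], [0.547, -0.837, -0.003], [0.002, 0.004, -1.0]]
contact_force: [0.0, 0.7, 0.1]
gripper_width: 0.288
grip_force: 0.0
```

```bash
python3 - <<'E'
from h import *
np.set_printoptions(precision=4,suppress=True)
to([.47,-.40,.22],2.05)
E
```

```text
t 5.1 tcp [ 0.4744 -0.1982  0.223 ] yaw 0.5793630630752847 F [0.0347 0.7    0.1331] w 0.2876605291554281 grip 0.0 q6 0.3642517595956076
shift [-0.1141  0.1665  0.0035] rot [ 0.0048  0.0016 -1.4706]
```

Request:
servo_tool(targets=[[-0.03, 0.04, 0, 0, 0, -0.12, 0.3], [-0.06, 0.08, 0, 0, 0, -0.24, 0.3], [-0.09, 0.12, 0, 0, 0, -0.36, 0.3], [-0.114, 0.166, 0.003, 0, 0, -0.48, 0.3], [-0.114, 0.166, 0.003, 0, 0, -0.6, 0.3], [-0.114, 0.166, 0.003, 0, 0, -0.72, 0.3], [-0.114, 0.166, 0.003, 0, 0, -0.84, 0.3], [-0.114, 0.166, 0.003, 0, 0, -0.96, 0.3]])

```text
t: 5.77
tcp_pos: [0.467, -0.3986, 0.217]
tcp_rot: [[0.034, 0.999, -0.0], [0.999, -0.034, 0.001], [0.001, -0.001, -1.0]]
contact_force: [-0.0, 0.7, 0.0]
gripper_width: 0.699
grip_force: 0.0
```

Request:
servo_tool(targets=[[0, 0, 0, 0, 0, -0.12, 0.3], [0, 0, 0, 0, 0, -0.24, 0.3], [0, 0, 0, 0, 0, -0.36, 0.3], [0, 0, 0, 0, 0, -0.48, 0.3], [0, 0, 0, 0, 0, -0.51, 0.3], [0, 0, 0, 0, 0, -0.51, 0.3]])

```text
t: 6.27
tcp_pos: [0.4675, -0.3977, 0.2176]
tcp_rot: [[-0.455, 0.89, -0.0], [0.89, 0.455, 0.0], [0.0, 0.0, -1.0]]
contact_force: [-0.1, 0.3, 0.9]
gripper_width: 0.697
grip_force: 0.0
```

```bash
cat > lev.py <<'E'
from h import *
np.set_printoptions(precision=4,suppress=True)
for c in('wrist','top','scene'):
    M,im,d,P=cloud(c)
    if c=='wrist': cv2.imwrite('pics/lev.png',im[:,:,::-1])
    for k,z in dict(lever_balance=.018,lever_hub=0,lever_tail=0).items():
        for q in nets.tip_of(c,k)[:2]: print(c,k,q['location'],round(q['confidence'],2),at_z(M,[q['location']],z)[0])
    Q=P.reshape(-1,3);L=Q[(Q[:,0]>.4)&(Q[:,0]<.54)&(Q[:,1]>-.53)&(Q[:,1]<-.31)&(Q[:,2]>.01)&(Q[:,2]<.04)];L=L[~(np.hypot(L[:,0]-.556,L[:,1]+.318)<.045)]
    if len(L)<30: continue
    m=L[:,:2].mean(0);v=np.linalg.eigh(np.cov(L[:,:2].T))[1][:,1];v*=np.sign(v[1])
    for _ in range(3): # refine using bar points
        s=(L[:,:2]-m)@v;t=(L[:,:2]-m)@np.array([-v[1],v[0]]);e=s.max();b=(s>e-172+.0 if 0 else s<e-.055)
        B=L[b&(abs(t-np.median(t[b]))<.011)][:,:2];m=B.mean(0);v=np.linalg.eigh(np.cov(B.T))[1][:,1];v*=np.sign(v[1])
    s=(L[:,:2]-m)@v
    print(c,len(L),'axis',v,'yaw',np.arctan2(v[1],v[0]),'len',np.ptp(s),'hub',m+v*(s.max()-.022),'bal(hub end)',m+v*(s.max()-.063),'bal(tail end)',m+v*(s.min()+.109),'zmax',L[:,2].max())
to([.465,-.385,.1],2.05)
E
python3 lev.py
```

```text
wrist lever_balance [265.7, 148.1] 0.92 [ 0.4667 -0.3836  0.018 ]
wrist lever_balance [368.8, 137.8] 0.35 [ 0.5557 -0.3256  0.018 ]
wrist lever_hub [263.2, 106.4] 0.66 [ 0.4459 -0.3485  0.    ]
wrist lever_hub [368.8, 134.6] 0.5 [ 0.5602 -0.3224  0.    ]
wrist lever_tail [264.8, 227.6] 0.62 [ 0.5103 -0.4692  0.    ]
wrist 2893 axis [-0.4663  0.8846] yaw 2.0559006494057828 len 0.17135317959445992 hub [ 0.4469 -0.3483] bal(hub end) [ 0.466  -0.3845] bal(tail end) [ 0.4657 -0.384 ] zmax 0.035455741894013126
top lever_tail [167.9, 187.5] 0.29 [0.5257 0.1084 0.    ]
top 58 axis [-0.423   0.9061] yaw 2.0075064969792105 len 0.1336258748861505 hub [ 0.4554 -0.3532] bal(hub end) [ 0.4727 -0.3904] bal(tail end) [ 0.4565 -0.3556] zmax 0.029794692483803162
t 6.8667 tcp [ 0.4675 -0.3977  0.2177] yaw 2.0422252912983114 F [-1.1072  0.2139  0.2824] w 0.6999370352834917 grip 0.0 q6 -1.3694108484379761
shift [0.0125 0.0035 0.1177] rot [ 0.      0.     -0.0078]
```

View pics/lev.png

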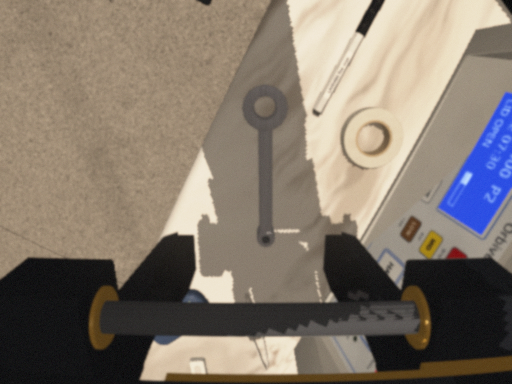

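The lever shows clearly in the wrist view: hub at (265,106), small end at (265,238). The fit gives 171 mm length, balance at (0.466, -0.384) and yaw 2.056. Before going down I'll check the instrument's clearance to the gripper body.

```bash
python3 - <<'E'
from h import *
np.set_printoptions(precision=4,suppress=True)
M,im,d,P=cloud('wrist');T=np.load('top.npy')
for n,X in(('w',P),('t',T)):
    X=X.reshape(-1,3)
    for y in(-.55,-.5,-.45,-.4,-.35,-.3,-.25,-.2,-.15,-.1):
        q=X[(abs(X[:,1]-y)<.025)&(X[:,2]>.05)&(X[:,0]>.535)&(X[:,0]<.9)&(X[:,2]<.35)]
        if len(q)>5: i=q[:,0].argsort()[3];print(n,y,q[i],'zmax',q[:,2].max())
to([.466,-.384,.05],2.056)
E
```

```text
w -0.55 [ 0.6    -0.5311  0.0844] zmax 0.11961126420181378
w -0.5 [ 0.5976 -0.4933  0.0506] zmax 0.1407940522605664
w -0.4 [ 0.5914 -0.3871  0.0507] zmax 0.1365635451627521
w -0.35 [ 0.5885 -0.327   0.0506] zmax 0.21234052439384848
w -0.3 [ 0.5856 -0.2794  0.0504] zmax 0.15708763051547409
w -0.25 [ 0.5832 -0.2288  0.0527] zmax 0.12697795118198188
w -0.2 [ 0.5826 -0.2191  0.0632] zmax 0.11001528364358697
t -0.55 [ 0.6012 -0.5378  0.1008] zmax 0.2832465311605785
t -0.5 [ 0.5999 -0.5098  0.0521] zmax 0.284833160994211
t -0.45 [ 0.5971 -0.4472  0.0527] zmax 0.2847523688464938
t -0.4 [ 0.5943 -0.3854  0.0538] zmax 0.28439617898710345
t -0.35 [ 0.5916 -0.3463  0.0545] zmax 0.28327764675608896
t -0.3 [ 0.5886 -0.2798  0.0572] zmax 0.2843734617742496
t -0.25 [ 0.5857 -0.2659  0.058 ] zmax 0.28419222675585704
t -0.2 [ 0.5844 -0.2164  0.0654] zmax 0.2843473160358783
t -0.15 [ 0.8207 -0.1735  0.2465] zmax 0.26980040314636416
t -0.1 [ 0.6297 -0.0799  0.0888] zmax 0.12061366447898489
t 6.9167 tcp [ 0.4675 -0.3977  0.2177] yaw 2.0422399523423613 F [-0.0413  0.0691  0.8778] w 0.7021032963607371 grip 0.0 q6 -1.3694298412467854
shift [0.0129 0.0049 0.1677] rot [-0.     -0.     -0.0138]
```

Request:
servo_tool(targets=[[0.013, 0.005, 0.04, 0, 0, -0.014, 0.3], [0.013, 0.005, 0.08, 0, 0, -0.014, 0.3], [0.013, 0.005, 0.12, 0, 0, -0.014, 0.3], [0.013, 0.005, 0.155, 0, 0, -0.014, 0.3], [0.013, 0.005, 0.18, 0, 0, -0.014, 0.3], [0.013, 0.005, 0.195, 0, 0, -0.014, 0.3], [0.013, 0.005, 0.195, 0, 0, -0.014, 0.3], [0.013, 0.005, 0.195, 0, 0, -0.014, 0.3]])

```text
t: 7.58
tcp_pos: [0.4657, -0.3834, 0.0221]
tcp_rot: [[-0.467, 0.884, -0.001], [0.884, 0.467, 0.001], [0.002, -0.0, -1.0]]
contact_force: [0.0, 0.2, 0.4]
gripper_width: 0.701
grip_force: 0.0
```

```bash
python3 - <<'E'
from h import *
np.set_printoptions(precision=4,suppress=True)
to([.466,-.384,.004],2.056)
M,im,d,P=cloud('wrist')
for k,z in dict(lever_balance=.018,lever_hub=0).items():
    for q in nets.tip_of('wrist',k)[:1]: print(k,q['location'],round(q['confidence'],2),at_z(M,[q['location']],z)[0])
E
```

```text
t 7.5833 tcp [ 0.4657 -0.3834  0.0221] yaw 2.0562657423958584 F [0.0166 0.246  0.419 ] w 0.7014232525154853 grip 0.0 q6 -1.3707987747475952
shift [-0.0007  0.      0.0181] rot [-0.0004 -0.0019  0.0003]
lever_balance [262.3, 248.0] 0.6 [ 0.4666 -0.3838  0.018 ]
```

Request:
servo_tool(squeeze=55, targets=[[-0.001, 0, 0.01, 0, 0, 0, 0.3], [-0.001, 0, 0.017, 0, 0, 0, 0.3], [-0.001, 0, 0.017, 0, 0, 0, 1], [-0.001, 0, 0.017, 0, 0, 0, 1], [-0.001, 0, 0.017, 0, 0, 0, 1], [-0.001, 0, 0.017, 0, 0, 0, 1], [-0.001, 0, 0.017, 0, 0, 0, 1], [-0.001, 0, 0.017, 0, 0, 0, 1]])

```text
t: 8.4
tcp_pos: [0.4667, -0.3849, 0.006]
tcp_rot: [[-0.467, 0.884, 0.0], [0.884, 0.467, -0.0], [-0.0, 0.0, -1.0]]
contact_force: [-0.2, -0.5, 0.2]
gripper_width: 0.267
grip_force: 0.0
```

Request:
servo_tool(targets=[[0, 0, 0, 0, 0, 0, 1], [0, 0, 0, 0, 0, 0, 1], [0, 0, -0.01, 0, 0, 0, 1], [0, 0, -0.025, 0, 0, 0, 1], [0, 0, -0.045, 0, 0, 0, 1], [0, 0, -0.06, 0, 0, 0, 1], [0, 0, -0.06, 0, 0, 0, 1], [0, 0, -0.06, 0, 0, 0, 1]])

```text
t: 9.07
tcp_pos: [0.4667, -0.3849, 0.0662]
tcp_rot: [[-0.467, 0.884, 0.001], [0.884, 0.467, -0.001], [-0.001, 0.0, -1.0]]
contact_force: [0.1, -0.1, -5.4]
gripper_width: 0.152
grip_force: 55.0
```

```bash
python3 - <<'E'
from h import *
np.set_printoptions(precision=4,suppress=True)
to([.466,-.384,.17],2.056)
M,im,d,P=cloud('wrist');cv2.imwrite('pics/lift.png',im[:,:,::-1]);print(monitor.observe()['moment'])
E
```

```text
t 9.0667 tcp [ 0.4667 -0.3849  0.0662] yaw 2.056398288194718 F [ 0.1342 -0.118  -5.4301] w 0.15219137922225937 grip 54.99965440481901 q6 -1.3712055481984577
shift [ 0.001  -0.0002 -0.1038] rot [0.0002 0.0011 0.0004]
[-0.0073 -0.0979 -0.022 ]
```

View pics/lift.png

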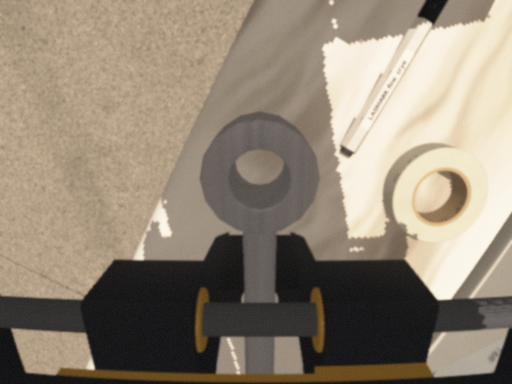

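The lever is held on the bar, with the hub ring at (260,172), tape and marker undisturbed. I'll lift it higher and re-measure the post and fork while they are in clear view.

Request:
servo_tool(targets=[[0, 0, -0.03, 0, 0, 0, 1], [0, 0, -0.065, 0, 0, 0, 1], [0, 0, -0.095, 0, 0, 0, 1], [-0.03, 0, -0.105, 0, 0, 0.1, 1], [-0.03, 0, -0.105, 0, 0, 0.1, 1]])

```text
t: 9.53
tcp_pos: [0.4828, -0.4159, 0.174]
tcp_rot: [[-0.371, 0.929, 0.005], [0.929, 0.371, -0.007], [-0.009, 0.002, -1.0]]
contact_force: [-0.7, -0.8, -5.0]
gripper_width: 0.154
grip_force: 55.0
```

```bash
cat > post.py <<'E'
from h import *
np.set_printoptions(precision=4,suppress=True)
to([.48,-.15,.17],1.70)
for c in('top','scene'):
    M,im,d,P=cloud(c);cv2.imwrite(f'pics/{c}p.png',im[:,:,::-1])
    for k,z in dict(post_top=.03,fork=.03,cover_hinge=.032,nest=0).items():
        for q in nets.tip_of(c,k)[:1]: print(c,k,q['location'],round(q['confidence'],2),at_z(M,[q['location']],z)[0])
    Q=P.reshape(-1,3)
    g=lambda x,y,a,b,r:Q[(np.hypot(Q[:,0]-x,Q[:,1]-y)<r)&(Q[:,2]>a)&(Q[:,2]<b)]
    for n,x,y in(('post',.47,.015),('fork',.491,-.127)):
        A=g(x,y,.024,.04,.025);print(n,len(A),A.mean(0),(A.min(0)+A.max(0))/2,np.ptp(A,0))
    N=Q[(abs(Q[:,0]-.48)<.08)&(abs(Q[:,1]+.045)<.13)&(Q[:,2]>.006)&(Q[:,2]<.045)]
    N=N[:,:2].astype(np.float32);print(len(N),cv2.minAreaRect(N))
E
python3 post.py
```

```text
t 9.5333 tcp [ 0.4828 -0.4159  0.174 ] yaw 1.950883928441338 F [-0.696  -0.8373 -5.0077] w 0.1535799822944086 grip 55.00071465969086 q6 -1.2765454230788915
shift [0.2479 0.096  0.002 ] rot [0.003  0.0084 0.2509]
top fork [248.2, 198.9] 0.95 [ 0.4863 -0.1255  0.03  ]
top cover_hinge [218.8, 183.5] 0.71 [ 0.5301 -0.0438  0.032 ]
top nest [225.6, 197.3] 0.95 [ 0.4955 -0.0595  0.    ]
post 36 [0.4719 0.0107 0.03  ] [0.4719 0.0112 0.0296] [0.0146 0.0171 0.0096]
fork 33 [ 0.4912 -0.1256  0.03  ] [ 0.4904 -0.1249  0.0292] [0.0369 0.0224 0.0101]
2216 ((0.5050734281539917, -0.03570152819156647), (0.1298181265592575, 0.21775661408901215), 6.299062252044678)
scene post_top [220.5, 257.4] 0.87 [0.4651 0.0127 0.03  ]
scene fork [240.3, 214.7] 0.78 [ 0.496  -0.1294  0.03  ]
scene cover_hinge [211.7, 230.3] 0.84 [ 0.5266 -0.0494  0.032 ]
scene nest [225.1, 241.7] 0.65 [ 0.4982 -0.0591  0.    ]
post 48 [0.4688 0.0145 0.0282] [0.4694 0.0134 0.0278] [0.0156 0.018  0.0068]
fork 38 [ 0.4893 -0.1243  0.0276] [ 0.4889 -0.1244  0.0273] [0.0386 0.0243 0.0053]
2806 ((0.5066192150115967, -0.03343987464904785), (0.13513566553592682, 0.2224111109972), 7.407893180847168)
```

```bash
python3 -c "
from h import *
np.set_printoptions(precision=4,suppress=True)
to([.4762,-.0291,.174],1.708)"
```

```text
t 10.0333 tcp [ 0.4803 -0.4107  0.17  ] yaw 1.9567146416156735 F [ 0.1503 -0.1966 -4.8662] w 0.15457930309486295 grip 54.999674409627914 q6 -1.2809045756445572
shift [ 0.3551  0.1399 -0.0036] rot [-0.0005 -0.0011  0.2487]
```

Request:
servo_tool(targets=[[0.02, 0.008, -0.004, 0, 0, 0.02, 1], [0.05, 0.02, -0.004, 0, 0, 0.05, 1], [0.08, 0.032, -0.004, 0, 0, 0.08, 1], [0.11, 0.044, -0.004, 0, 0, 0.11, 1], [0.14, 0.055, -0.004, 0, 0, 0.14, 1], [0.17, 0.067, -0.004, 0, 0, 0.17, 1], [0.195, 0.077, -0.004, 0, 0, 0.19, 1], [0.21, 0.083, -0.004, 0, 0, 0.2, 1]])

```text
t: 10.7
tcp_pos: [0.478, -0.1824, 0.1747]
tcp_rot: [[-0.185, 0.983, -0.0], [0.983, 0.185, 0.001], [0.001, -0.0, -1.0]]
contact_force: [0.6, 0.5, -4.8]
gripper_width: 0.152
grip_force: 55.0
```

Request:
servo_tool(targets=[[0.02, 0.006, 0, 0, 0, 0.02, 1], [0.05, 0.015, 0, 0, 0, 0.049, 1], [0.08, 0.024, 0, 0, 0, 0.049, 1], [0.105, 0.032, 0, 0, 0, 0.049, 1], [0.125, 0.038, 0, 0, 0, 0.049, 1], [0.14, 0.042, 0, 0, 0, 0.049, 1], [0.145, 0.044, 0, 0, 0, 0.049, 1], [0.145, 0.044, 0, 0, 0, 0.049, 1]])

```text
t: 11.37
tcp_pos: [0.495, -0.0337, 0.1749]
tcp_rot: [[-0.138, 0.99, 0.0], [0.99, 0.138, -0.0], [-0.0, 0.0, -1.0]]
contact_force: [0.6, -0.5, -5.5]
gripper_width: 0.152
grip_force: 55.0
```

```bash
python3 -c "
from h import *
np.set_printoptions(precision=4,suppress=True)
to([.4762,-.0291,.097],1.708)"
```

```text
t 11.3667 tcp [ 0.495  -0.0337  0.1749] yaw 1.7095995365938608 F [ 0.5917 -0.499  -5.5072] w 0.15177715255699 grip 54.99991625547409 q6 -0.4466265637641246
shift [ 0.0072 -0.0181  0.0779] rot [0.0005 0.0001 0.0016]
```

Request:
servo_tool(targets=[[0.005, -0.01, 0, 0, 0, 0, 1], [0.007, -0.018, 0, 0, 0, 0, 1], [0.007, -0.018, 0.015, 0, 0, 0, 1], [0.007, -0.018, 0.035, 0, 0, 0, 1], [0.007, -0.018, 0.055, 0, 0, 0, 1], [0.007, -0.018, 0.07, 0, 0, 0, 1], [0.007, -0.018, 0.078, 0, 0, 0, 1], [0.007, -0.018, 0.078, 0, 0, 0, 1]])

```text
t: 12.03
tcp_pos: [0.4746, -0.0308, 0.095]
tcp_rot: [[-0.135, 0.991, -0.004], [0.991, 0.135, 0.001], [0.001, -0.003, -1.0]]
contact_force: [-1.3, 0.3, -5.4]
gripper_width: 0.152
grip_force: 55.0
```

```bash
cat > fin.py <<'E'
from h import *
np.set_printoptions(precision=4,suppress=True)
to([.4762,-.0291,.097],1.708)
ax=np.array([-.137,.9906])
for c in('wrist','top','scene'):
    M,im,d,P=cloud(c);cv2.imwrite(f'pics/{c}f.png',im[:,:,::-1])
    for k,z in dict(lever_hub=.091,lever_tail=.091,lever_balance=.109).items():
        for q in nets.tip_of(c,k)[:1]: print(c,k,np.array(q['location']),round(q['confidence'],2),at_z(M,[q['location']],z)[0])
    Q=P.reshape(-1,3)
    for n,e,r,lo in(('hub',.042,.03,.115),('tail',-.098,.016,.105)):
        x=np.array([.4762,-.0291])+e*ax;A=Q[(np.hypot(*(Q[:,:2]-x).T)<r)&(Q[:,2]>lo)&(Q[:,2]<.14)]
        if len(A)>5:print(c,n,len(A),'mid',(A.min(0)+A.max(0))[:2]/2,'ext',np.ptp(A,0)[:2],'z med',np.median(A[:,2]))
a=cv2.imread('pics/scenef.png')[140:300,130:320];b=cv2.imread('pics/topf.png')[150:230,160:290]
cv2.imwrite('pics/fin.png',np.hstack([cv2.resize(a,(400,337)),cv2.resize(b,(390,337))]))
E
python3 fin.py
```

```text
t 12.0333 tcp [ 0.4746 -0.0308  0.095 ] yaw 1.7062906863786969 F [-1.2793  0.2837 -5.3908] w 0.15232433208418533 grip 54.99962143599987 q6 -0.45019064161136696
shift [ 0.0014  0.0018 -0.002 ] rot [-0.0034 -0.0014 -0.0017]
wrist lever_balance [261.2 262. ] 0.84 [ 0.4749 -0.0293  0.109 ]
wrist hub 8545 mid [0.4686 0.0086] ext [0.0433 0.0485] z med 0.12250876238768177
top lever_tail [246.3 192.6] 0.65 [ 0.4948 -0.1235  0.091 ]
top lever_balance [208.1 199.5] 0.58 [ 0.4751 -0.0266  0.109 ]
top tail 66 mid [ 0.4902 -0.1229] ext [0.0193 0.0229] z med 0.11836290727646834
scene lever_hub [214.5 235.9] 0.81 [0.4749 0.0145 0.091 ]
scene lever_tail [211.8 231.5] 0.65 [0.487  0.0058 0.091 ]
scene lever_balance [222.5 219.3] 0.86 [ 0.4757 -0.0208  0.109 ]
scene hub 272 mid [0.4689 0.01  ] ext [0.0429 0.0524] z med 0.12350866504192004
```

View pics/fin.png

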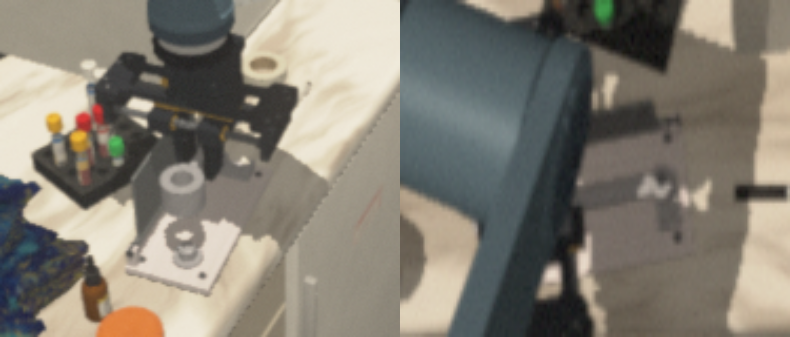

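The scene view shows the lever held level over the post, with the cover upright behind it. The hub is within about 3 mm of the post axis, the small end within about 3 mm of the fork, and the tilt is about 0.02 rad. I'll make a small correction, let it settle, and check the cover.

Request:
servo_tool(targets=[[0.001, 0.001, -0.001, 0, 0, 0, 1], [0.001, 0.001, -0.001, 0, 0, 0, 1], [0.001, 0.001, -0.001, 0, 0, 0, 1], [0.001, 0.001, -0.001, 0, 0, 0, 1], [0.001, 0.001, -0.001, 0, 0, 0, 1], [0.001, 0.001, -0.001, 0, 0, 0, 1]])

```text
t: 13.13
tcp_pos: [0.477, -0.0292, 0.0977]
tcp_rot: [[-0.136, 0.991, -0.0], [0.991, 0.136, 0.0], [0.0, -0.0, -1.0]]
contact_force: [-0.2, -0.1, -4.9]
gripper_width: 0.152
grip_force: 55.0
```

```bash
python3 - <<'E'
from h import *
np.set_printoptions(precision=4,suppress=True)
to([.4762,-.0291,.097],1.708)
M,im,d,P=cloud('scene');Q=P.reshape(-1,3)
u=np.array([.99,.137]);s=(Q[:,:2]-[.4765,-.0305])@u
C=Q[(s>.035)&(s<.075)&(abs(Q[:,1]+.045)<.085)&(Q[:,2]>.045)&(Q[:,2]<.115)];s=(C[:,:2]-[.4765,-.0305])@u
for _ in range(3):
    p=np.polyfit(C[:,2],s,1);k=abs(np.polyval(p,C[:,2])-s)<.006;C,s=C[k],s[k]
print(len(C),'cover angle',np.pi/2+np.arctan(p[0]),np.polyval(p,[.032,.117]))
print(monitor.observe()['joint_vel'])
E
```

```text
t 13.1333 tcp [ 0.477  -0.0292  0.0977] yaw 1.707311169462997 F [-0.2493 -0.1439 -4.8868] w 0.15173842823420366 grip 54.99956130981445 q6 -0.44681276733665953
shift [ 0.0002 -0.0008  0.0007] rot [-0.0001 -0.0001 -0.0007]
453 cover angle 1.5627235386158302 [0.0477 0.047 ]
[-0.0006  0.003  -0.0006 -0.0004  0.0004  0.0007]
```

```bash
python3 -c "
from cell import ctrl
print(ctrl.finish_job())"
```

```text
the job is handed in; nothing more can be done
None
```

I handed the job in with the cover upright (about 1.56 rad) and the lever held still and level about 6 cm above the post, with hub and small end each measured within about 3 mm of the post and fork; no verdict was returned.

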